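Turn the drying seed cake with the spatula

ROBOT

A 7-joint arm with a two-finger parallel gripper is mounted at the origin on the work surface. World frame = base frame: x ahead of the robot, y to its left, z up, the work surface at z = 0. Lengths are in m, angles in rad, forces in N, time in s.
With the tool pointing down it reaches from about 0.35 to 0.9 m from the base axis. Payload 8.1 kg.
Tool frame: the origin (TCP) lies midway between the tips of the shut fingers; the grasp point (between the pads) lies 19 mm behind it; z points along the fingers, y is the line along which they close (so a half turn about z gives the same grasp; the last joint's range is limited). The gripper opens to 92 mm and grips with 3 to 60 N. Pads are 19 mm wide; open, the fingers measure 130 mm over their backs; the gripper's body (75 mm by 190 mm) begins 47 mm behind the grasp point.
Start: joints at [1.23, 0.434, 0.025, 1.573, -0.012, 1.134, -0.075], TCP at [0.147, -0.607, 0.227] pointing down, gripper open.
Joint ranges: [-2.62, 2.62], [-0.44, 2.09], [-1.27, 1.32], [0.08, 2.57], [-1.32, 4.46], [0.12, 2], [-2.74, 2.74]. Speed limits (rad/s): [2.22, 2.22, 3.01, 3.01, 3.14, 3.14, 3.14].

INTERFACE

Orientations are given as a rotation vector (axis times angle).
In Python, from plant import arm gives the robot as it stands.
- The arm moves only by the tool move_arm, never from a script. Its arguments are lists of equal length, an entry for each row: "jaw": the opening, from -1 (shut) to 1 (fully open); "travel": the shift along the tool's x, y, z normalised to -1 to 1, where 1 is 40 mm, a list of three; "roll": the turn about the tool's z normalised to -1 to 1, where 1 is 8 degrees. In form: {"jaw": [jaw, ...], "travel": [[x, y, z], ...], "roll": [roll, ...]}. A call has 1 to 12 rows; each row shifts and turns the commanded pose from where the row before left it, along the tool's axes as they then stand; what a row does not reach is not made up. A row lasts 1/8 s, in which the tool goes at most 62.5 mm and 10.7 degrees, less where a joint would pass 70% of its speed; a pose out of reach is approached as far as the arm can. A call with a number of a shift or a turn outside -1 to 1 is refused whole. A call with a gripper value outside its range is refused whole. The fingers move at their own pace and stop on an object; the grip force is fixed at half the most. Time passes only in rows, so rows that do not move let the fingers close. It gives the time, the measured TCP pose, the force, the opening and the grip force at its end, in the units of the state.
- arm.get_state(): the state, without advancing time (a new reading comes with each control period).
- arm.snapshot(name): name is "scene" or "top" or "wrist"; returns a dict with "img" (420x560x3 uint8, red, green, blue), "range_z" (420x560 float32, m along the optical axis (not along the pixel's ray), 0 where there is no reading), "fx", "fy", "cx", "cy" (pixels), "world_to_cam" (4x4, takes a point from world to camera coordinates). Camera axes: x right, y down, z forward; pixel columns grow to the right and rows downward; lengths in m; the calibration is good to about 2 mm. A picture is of the moment at which its call begins.
- arm.hand_in(): hands the job in; it is judged then, once.
The state is a dict: "time_s": time; "q": joint angles; "joint_velocities": joint speeds; "tau": joint torques, N m; "ee_pos": TCP position; "tcp_rot": TCP orientation; "force": force on the tool from outside, world axes, zero at the start; "moment": the same for the moment, N m; "grip_width": finger opening in m; "grip_force": force on a finger pad.
Only numpy, scipy, OpenCV 4.12 (cv2) and the standard library are available. Lean on these libraries where they do the work, as an engineer would, in place of code of your own. Each camera call takes 0.05 s, during which the arm holds its last target. There are 200 camera calls.

TASK

Turn over the large seed cake that lies on the drying board so that its damp underside can dry: pick up the spatula, slip its blade under the cake's overhanging edge and tip it over across the strip, so that it lies flat and upside down on the board. Use only the spatula on the cake, never the gripper, and then lay the spatula back as it was, handle on its rest and blade flat on the plywood.

Things in the scene. Friction and masses are not known exactly. Their poses are not given: they have to be found in the camera images.
- cake: Large seed cake: rigid cork-brown disc, 100 across, 14 thick, about 100 g, seeds on its top face only. Origin: centre of the plain underside; z up at the start. It lies with its far edge 0 to 4 short of the board's strip; its near edge overhangs the board's low-x end by 32 to 36, 24 above the plywood. Smaller biscuits (48, 56 across), straight on the plywood, are bystanders.
- board: Drying board, dark wood, fixed: 240 (x) by 130 by 24 thick, on the plywood crate top (world z = 150). Origin: centre of its underside, z up. A pale strip across it, 4 high, x = -52 to -47, stops the cake's far edge sliding. Cake at x about -104, y within 8 of 0; tip it towards +x (world +y, within 15 degrees) onto the free part past the strip.
- spatula: Steel turner, 170 g, 235 long. Origin: underside of the blade, middle of its straight front edge; x forward, z up. Flat blade x = -85 to 0, 70 wide, 2.5 thick; neck rising from x = -82 to -114; level wooden handle x = -235 to -105, 18 wide (y), z = 50 to 72. Starts with blade flat on the plywood, handle end on the rest, x roughly along world +y.
- spatula_grip (a point): Good place to grip the spatula from above, fingers closing across its y: on the middle of the handle's section, at x = -135, z = 61 in the spatula's frame. Axes as the spatula's.
- rest: Spatula rest: wooden block 30 (x) by 80 (y) by 50 high, flat top, fixed on the plywood. Origin: centre of its underside; x along the spatula lying on it. The lying spatula's origin is at about x = 220, y = 0, z = 0 in this frame.
Not all that is in view belongs to the job. Of the things shaped like the spatula, the steel one is meant.

How it is judged:
On the way:
1. the spatula, held in the gripper, tips the cake up (angle between cake's own z axis and vertical above 0.4 rad and contact force between spatula and cake above 0.02 N and contact force between the fingers and spatula above 1 N), for 0.1 s.
At the end, for the whole second after the job is handed in: The cake lies still on the board, seeded face down, level within 10 degrees, its centre 17 mm or more past the strip; the spatula lies still, level within 8 degrees, handle on the rest, blade on the plywood, its front edge within 40 mm along and 60 mm across of its place before the rest (angle between cake's own z axis and vertical above 2.96 rad and z of cake in the frame of board between 0.031 and 0.045 m and x of cake in the frame of board above -0.03 m and horizontal distance between cake and board below 0.13 m and linear speed of each of cake, spatula below 0.02 m/s and angle between spatula's own z axis and vertical below 0.14 rad and x of spatula in the frame of rest between 0.18 and 0.26 m and y of spatula in the frame of rest between -0.06 and 0.06 m and z of spatula in the frame of rest between -0.012 and 0.012 m and contact force between spatula and rest above 0.02 N); the robot touches nothing.
It fails at once if the gripper or the arm touches the cake (contact force between any of the fingers, the arm and cake above 0.3 N).
It also fails if it takes over 51 s, if anything falls off the work surface, if the arm or the gripper's body presses on something with over 40 N, if the wrist force passes 120 N, or if a joint passes its speed limit or range.

## Working session

There is one attempt and no reset: what is moved stays moved. The work goes in short steps, Python scripts to look and compute and a tool call to move; the robot and the scene stay as the last step left them, time stands still between calls to the robot, and variables do not carry over. Pictures are saved under pics/ and viewed, at most 10 in all, crops included, and the job is handed in when it is done.

Besides the shell and the picture viewer there is one more tool, called after "Call:" in YAML: its name, and indented under it one key for each argument. move_arm: Moves the arm, as the interface text tells. Scaled input: -1 to 1 covers 40 mm each way for a shift and 8 degrees each way for a turn. Its arguments: {"type":"object","properties":{"jaw":{"type":"array"},"travel":{"type":"array"},"roll":{"type":"array"}},"required":["jaw","travel","roll"]}

```bash
ls && mkdir -p pics
cat > h.py <<'E'
import numpy as np, cv2
from scipy.spatial.transform import Rotation as R
from plant import arm
def snap(n):
    s=arm.snapshot(n); np.savez('last_'+n+'.npz',**s); return s
def world(s):
    z=s['range_z']; v,u=np.mgrid[0:z.shape[0],0:z.shape[1]]
    P=np.stack([(u-s['cx'])*z/s['fx'],(v-s['cy'])*z/s['fy'],z,np.ones_like(z)],-1)
    W=P@np.linalg.inv(s['world_to_cam']).T
    W=W[...,:3]; W[z==0]=np.nan; return W
def save(img,f): cv2.imwrite(f,cv2.cvtColor(np.ascontiguousarray(img),cv2.COLOR_RGB2BGR))
E
python3 - <<'E'
from h import *
a=snap('scene');b=snap('top')
save(a['img'],'pics/scene.png');save(b['img'],'pics/top.png')
print(arm.get_state())
for s in(a,b): print(np.linalg.inv(s['world_to_cam'])[:3,3])
E
```

```text
pics
{'time_s': 0.1, 'q': array([ 1.2304082 ,  0.43519587,  0.02498658,  1.57395847, -0.01161704,
        1.13399225, -0.07509011]), 'joint_velocities': array([-0.00026731, -0.00066859, -0.00038456, -0.00516701,  0.00105896,
        0.0013195 ,  0.00028958]), 'tau': array([ 3.24816385e-03, -6.69121742e+01,  9.88333449e-01, -3.15144217e+01,
       -6.04608818e-02,  3.73795198e-02, -5.78034090e-06]), 'ee_pos': array([ 0.14706765, -0.60700475,  0.22601557]), 'tcp_rot': array([-3.11805905e+00, -3.72352073e-01,  4.47547371e-04]), 'force': array([-0.83017373, -0.1131966 , -0.27925555]), 'moment': array([ 0.02627522,  0.00328016, -0.04093609]), 'grip_force': 0.0, 'grip_width': 0.09168367577751964}
[ 1.4074932  -0.23742052  0.85941875]
[0.1171463  0.10248312 1.61347916]
```

View pics/scene.png

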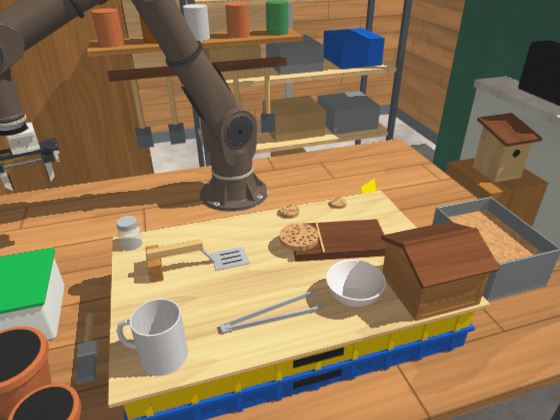

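View pics/top.png

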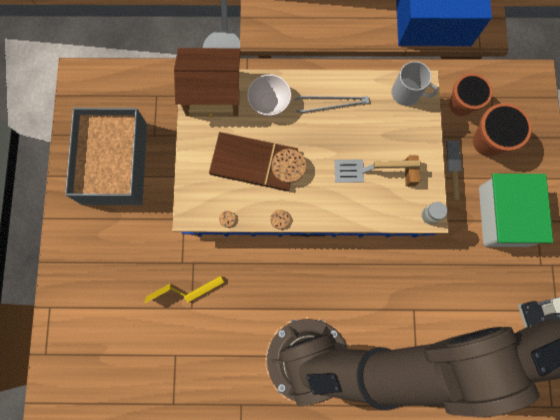

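Three candidates are spatula-shaped in the top view. One is steel with a wooden handle on a block (blade 350,170; handle to 410,165). One is grey-dark, beside the crate (453,160). One is yellow, on the table (160–220,290). The first fits: steel, blade on the plywood and handle on the rest. I'll confirm it in a crop and measure.

Run:
```python
from h import *
s=dict(np.load('last_top.npz')); W=world(s); im=s['img']
save(cv2.resize(im[115:240,205:445],None,fx=3.3,fy=3.3,interpolation=cv2.INTER_CUBIC),'pics/crop.png')
def rect(m,n,k=1):
    m=m.astype(np.uint8); c,l,st,ce=cv2.connectedComponentsWithStats(m)
    for i in 1+np.argsort(-st[1:,4])[:k]:
        p=W[l==i]; r=cv2.minAreaRect((p[:,:2]*1000).astype(np.float32))
        print(n,st[i],'cen',np.round(r[0],1),'size',np.round(r[1],1),'ang',round(r[2],1),'z med',round(float(np.median(p[:,2])),4))
Z=W[...,2]; roi=np.zeros(Z.shape,bool); roi[115:240,205:445]=1
pl=Z[200:210,300:340]; print('ply z',np.nanmedian(pl))
rect(roi&(Z>.166)&(Z<.183),'board z',2)
rect(roi&(Z>.183)&(Z<.197),'cake z',2)
rect(roi&(Z>.193)&(Z<.208),'rest z',2)
rect(roi&(Z>.208)&(Z<.24),'handle z',2)
rect(roi&(Z>.1515)&(Z<.158),'blade z',4)
hsv=cv2.cvtColor(im,cv2.COLOR_RGB2HSV)
grey=roi&(hsv[...,1]<60)
rect(grey,'grey',3)
```

```text
ply z 0.14984752784138344
board z [ 209  132   89   59 2852] cen [574.9 159.6] size [251.3 133.1] ang 77.9 z med 0.1737
board z [406 169  12  17  46] cen [ 522.7 -286.5] size [54.2 23.7] ang 30.7 z med 0.172
cake z [271 149  35  34 855] cen [557.   62.4] size [98.9 99.2] ang 6.4 z med 0.1879
cake z [423 206  15  18  50] cen [ 409.3 -335.7] size [52.6 23. ] ang 29.9 z med 0.1924
rest z [396 168  24  16 174] cen [ 526.1 -279.2] size [43.8 65.4] ang 1.7 z med 0.2005
rest z [425 204  17  19  69] cen [ 412.3 -339.4] size [53.  31.8] ang 30.1 z med 0.1995
handle z [374 160  47   9 330] cen [ 555.8 -245.3] size [ 24.2 131.7] ang 0.7 z med 0.221
handle z [428 202  17  18 255] cen [ 418.  -347.5] size [43.2 49.8] ang 85.3 z med 0.2248
blade z [330 153  37  36 456] cen [ 556.1 -113.4] size [105.3 110.5] ang 82.5 z med 0.1538
blade z [417 140  28  42 217] cen [ 584.2 -353.1] size [135.4  62.6] ang 13.2 z med 0.1529
blade z [366 144  30  21 123] cen [ 609.  -210.7] size [ 44.  104.6] ang 39.7 z med 0.1531
blade z [326 190  24  22 110] cen [466.  -90.3] size [57.3 69.4] ang 22.6 z med 0.153
grey [334 159  40  23 689] cen [ 554.4 -132. ] size [ 70.3 113.3] ang 1.6 z med 0.1526
grey [422 202  23  22 394] cen [ 425.1 -360.2] size [52.2 81.4] ang 32.2 z med nan
grey [254 232  25   1  25] cen [368.4 125.4] size [69.9  1.9] ang 89.0 z med 0.1425
```

View pics/crop.png

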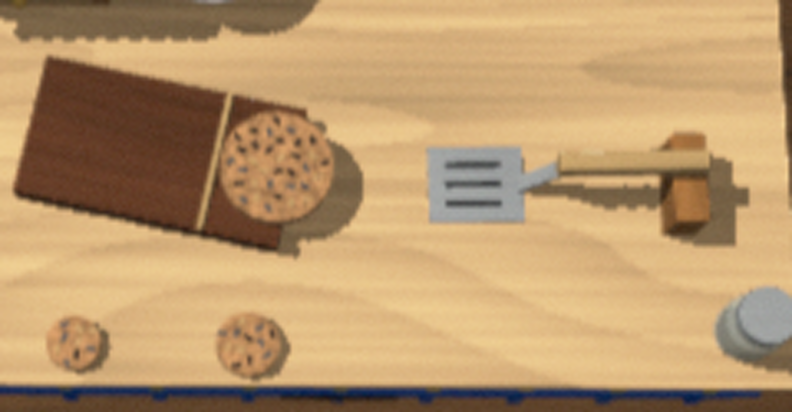

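The crop confirms it: the steel slotted blade is at crop (475,185), with its wooden handle running to the rest block at (685,185). Next I'll refine the poses.

Run:
```python
from h import *
s=dict(np.load('last_top.npz')); W=world(s); im=s['img']; X,Y,Z=[W[...,i]*1000 for i in range(3)]
hsv=cv2.cvtColor(im,cv2.COLOR_RGB2HSV)
roi=np.zeros(Z.shape,bool); roi[115:240,205:445]=1
def fit(m,n):
    p=W[m][:,:2]*1000; vx,vy,x0,y0=cv2.fitLine(p.astype(np.float32),cv2.DIST_HUBER,0,.01,.01).ravel()
    print(n,len(p),'c',p.mean(0).round(1),'ang',np.degrees(np.arctan2(vy,vx)).round(2),'min',p.min(0).round(1),'max',p.max(0).round(1))
h=roi&(Z>219.5)&(Z<228)&(Y>-320)&(Y<-170)&(X>500); fit(h,'handle')
b=roi&(hsv[...,1]<60)&(Y>-160)&(Y<-60)&(X>500)&(X<600)&(Z<158); fit(b,'blade')
print(cv2.minAreaRect((W[b][:,:2]*1000).astype(np.float32)))
r=roi&(Z>197)&(Z<203)&(Y<-250)&(Y>-310)&(X>470); fit(r,'rest'); print(cv2.minAreaRect((W[r][:,:2]*1000).astype(np.float32)))
bd=roi&(Z>171)&(Z<181)&(Y>-20)&(Y<320)
strip=bd&(hsv[...,2]>140)&(Y>90)&(Y<140); fit(strip,'strip')
far=roi&(Z>171)&(Z<180)&(Y>125)&(Y<320)
hull=cv2.convexHull((W[far][:,:2]*1000).astype(np.float32)); print('far board',cv2.minAreaRect(hull), cv2.boxPoints(cv2.minAreaRect(hull)).round(0).tolist())
c=roi&(Z>184)&(Z<193)&(Y<130)&(Y>0)&(X>490); print('cake',cv2.minEnclosingCircle((W[c][:,:2]*1000).astype(np.float32)),W[c].mean(0))
```

```text
handle 206 c [ 553.2 -244.4] ang 89.38 min [ 543.6 -306.7] max [ 561.7 -179.5]
blade 611 c [ 553.3 -117.8] ang -69.54 min [ 519.4 -160. ] max [590.1 -74.6]
((553.8720092773438, -117.69570922851562), (70.39100646972656, 84.35235595703125), 1.9043083190917969)
rest 131 c [ 539.5 -295.3] ang -2.11 min [ 505.  -309.9] max [ 583.8 -254.8]
((544.2239379882812, -282.1535339355469), (78.72250366210938, 54.7529182434082), 0.6257426738739014)
strip 73 c [569.4 115.2] ang -11.85 min [508.5 100.3] max [628.6 129.1]
far board ((608.7603759765625, 212.0637664794922), (219.12925720214844, 170.1695556640625), 0.5762688517570496) [[498.0, 296.0], [500.0, 126.0], [719.0, 128.0], [717.0, 298.0]]
cake ((610.1103515625, 74.79739379882812), 105.65625762939453) [0.55638513 0.06151245 0.18814162]
```

Call:
move_arm:
  jaw: [1,1,1,1,1,1,1,1,1,1]
  travel:
    - [0,0,-0.3]
    - [0,0,-0.3]
    - [0,0,-0.3]
    - [0,0,-0.3]
    - [0,0,-0.3]
    - [0,0,-0.3]
    - [0,0,-0.3]
    - [0,0,-0.3]
    - [0,0,0]
    - [0,0,0]
  roll: [-0.95,-0.95,-0.95,-0.95,-0.95,-0.95,-0.95,-0.95,-0.95,-0.95]

```text
time_s: 1.35
ee_pos: [0.1471, -0.6073, 0.3224]
tcp_rot: [-2.224, -2.218, -0.0]
force: [-0.3, 0.2, -0.7]
grip_width: 0.0915
grip_force: 0.0
```

Call:
move_arm:
  jaw: [1,1,1,1,1,1,1,1,1,1,1,1]
  travel:
    - [0.9,0.9,0]
    - [0.9,0.9,0]
    - [0.9,0.9,0]
    - [0.9,0.9,0]
    - [0.9,0.9,0]
    - [0.9,0.9,0]
    - [0.9,0.9,0]
    - [0.9,0.9,0]
    - [0.9,0.9,0]
    - [0.9,0.9,0]
    - [0.9,0.9,0]
    - [0,0,0]
  roll: [0,0,0,0,0,0,0,0,0,0,0,0]

```text
time_s: 2.85
ee_pos: [0.548, -0.2094, 0.3221]
tcp_rot: [-2.22, -2.221, -0.003]
force: [-1.1, 0.4, 0.4]
grip_width: 0.0917
grip_force: 0.0
```

Run:
```python
from h import *
s=snap('wrist'); W=world(s); save(s['img'],'pics/wrist1.png'); st=arm.get_state(); print(st['ee_pos'],st['tcp_rot'],st['q'])
X,Y,Z=[W[...,i]*1000 for i in range(3)]
h=(Z>219)&(Z<228)&(Y>-320)&(Y<-170)&(X>520)&(X<590)
p=W[h][:,:2]*1000
print(h.sum(), cv2.minAreaRect(p.astype(np.float32)) if len(p) else 0, p.min(0) if len(p) else 0,p.max(0) if len(p) else 0)
```

```text
[ 0.54660726 -0.21207129  0.32209148] [-2.22354537e+00 -2.21749878e+00 -3.62983287e-04] [ 0.6289742   0.35840133 -0.49177172  1.48885359  0.17008502  1.33803504
  0.12155239]
2345 ((555.8309936523438, -245.449462890625), (17.920820236206055, 129.24913024902344), 1.042397141456604) [ 545.77335184 -310.07076898] [ 565.69276452 -180.86167385]
```

View pics/wrist1.png

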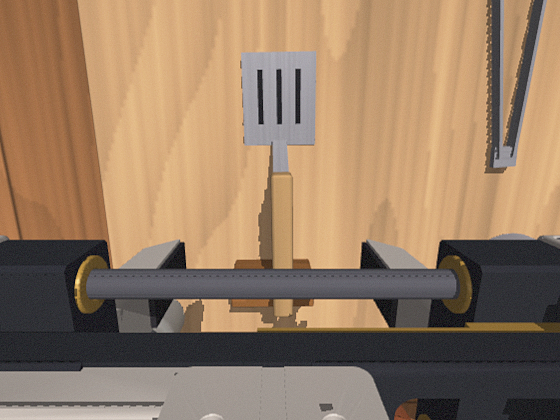

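The wrist view shows the steel spatula's blade at (279,98) and its handle between the open fingers at (283,240). I'll correct the offset and grasp.

Call:
move_arm:
  jaw: [1,1,1,1,1,1,1,-1,-1,-1,-1,-1]
  travel:
    - [0.03,0.215,0]
    - [0,0,0.65]
    - [0,0,0.65]
    - [0,0,0.65]
    - [0,0,0.65]
    - [0,0,0.65]
    - [0,0,0]
    - [0,0,0]
    - [0,0,0]
    - [0,0,0]
    - [0,0,0]
    - [0,0,0]
  roll: [-0.15,0,0,0,0,0,0,0,0,0,0,0]

```text
time_s: 4.4
ee_pos: [0.5545, -0.2129, 0.1929]
tcp_rot: [2.205, 2.237, 0.0]
force: [0.4, -0.3, -0.6]
grip_width: 0.0465
grip_force: 0.0
```

Call:
move_arm:
  jaw: [-1,-1,-1,-1,-1,-1]
  travel:
    - [0,0,0]
    - [0,0,0]
    - [0,0,0]
    - [0,0,0]
    - [0,0,0]
    - [0,0,0]
  roll: [0,0,0,0,0,0]

```text
time_s: 5.15
ee_pos: [0.5545, -0.2129, 0.1927]
tcp_rot: [2.205, 2.237, 0.0]
force: [-0.6, -0.5, -0.3]
grip_width: 0.0179
grip_force: 30.0
```

Call:
move_arm:
  jaw: [-1,-1,-1,-1,-1,-1,-1,-1,-1,-1,-1,-1]
  travel:
    - [0,0,-0.1]
    - [0,0,-0.1]
    - [0,0,-0.1]
    - [0.32,-0.16,0]
    - [0.32,-0.16,0]
    - [0.32,-0.16,0]
    - [0.32,-0.16,0]
    - [0.33,-0.16,0]
    - [0.33,-0.16,0]
    - [0,0,0]
    - [0,0,0]
    - [0,0,0]
  roll: [0,0,0,0,0,0,0,0.4,0.4,0.4,0.4,0]

```text
time_s: 6.65
ee_pos: [0.5154, -0.135, 0.2048]
tcp_rot: [2.44, 1.978, -0.0]
force: [-0.3, -0.3, -2.0]
grip_width: 0.0175
grip_force: 30.0
```

```bash
cat > look.py <<'E'
from h import *
import sys
st=arm.get_state(); print('t',st['time_s'],st['ee_pos'].round(4),'yaw',np.degrees(2*np.arctan2(st['tcp_rot'][1],st['tcp_rot'][0])).round(2),'F',st['force'].round(2),'M',st['moment'].round(2),st['grip_force'],st['grip_width'])
s=snap('wrist'); W=world(s); hsv=cv2.cvtColor(s['img'],cv2.COLOR_RGB2HSV)
p0=st['ee_pos'][:2]; ya=2*np.arctan2(st['tcp_rot'][1],st['tcp_rot'][0]); u=np.array([np.cos(ya),np.sin(ya)]); v=np.array([-u[1],u[0]])
D=W[...,:2]-p0; a=D@u; b=D@v
m=(hsv[...,1]<50)&(abs(b)<.05)&(a>.045)&(a<.16)&(W[...,2]<.3)&(W[...,2]>.152)
m=cv2.morphologyEx(m.astype(np.uint8),cv2.MORPH_OPEN,np.ones((3,3)))>0
A=np.c_[a[m],b[m],np.ones(m.sum())]; c=np.linalg.lstsq(A,W[m][:,2],rcond=None)[0]
bl=m&(abs(W[...,2]-(a*c[0]+b*c[1]+c[2]))<.004)&(a>.06)
A=np.c_[a[bl],b[bl],np.ones(bl.sum())]; c=np.linalg.lstsq(A,W[bl][:,2],rcond=None)[0]
r=cv2.minAreaRect((np.c_[a[bl],b[bl]]*1000).astype(np.float32))
print('blade n',bl.sum(),'pitch deg (up+)',np.degrees(c[0]).round(2),'roll',np.degrees(c[1]).round(2),'z top front',(c[2]+c[0]*.137).round(4),'a',a[bl].min().round(4),a[bl].max().round(4),'b',b[bl].min().round(4),b[bl].max().round(4),r)
ck=(W[...,2]>.181)&(W[...,2]<.195)&(a>.13)&(abs(b)<.08)
if ck.sum(): print('cake a min',a[ck].min(),'b',b[ck].min(),b[ck].max(),ck.sum())
if len(sys.argv)>1: save(s['img'],sys.argv[1])
E
python3 look.py pics/wrist2.png
```

```text
t 6.65 [ 0.5154 -0.135   0.2048] yaw 78.07 F [-0.3  -0.28 -1.98] M [-0.08 -0.07  0.01] 29.99482423067093 0.017527810617092323
blade n 16735 pitch deg (up+) -0.06 roll -0.01 z top front 0.1648 a 0.0601 0.1331 b -0.0353 0.035 ((96.5189208984375, -0.11304855346679688), (70.13523864746094, 73.03730010986328), 89.85283660888672)
```

View pics/wrist2.png

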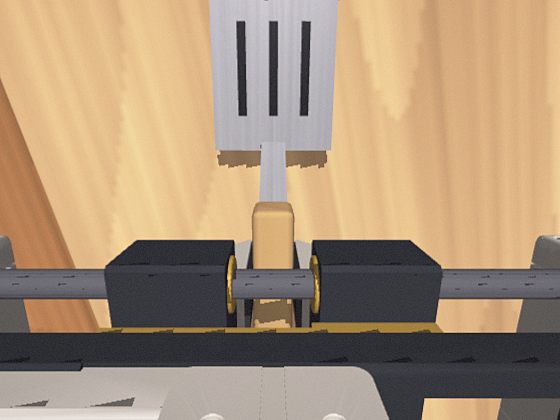

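The blade is held level (pitch about 0°), with its rear edge at (272,150) and the handle clasped at (272,250). Next I insert it under the cake.

Call:
move_arm:
  jaw: [-1,-1,-1,-1,-1,-1,-1,-1]
  travel:
    - [0.16,0,0]
    - [0.16,0,0]
    - [0.16,0,0]
    - [0.16,0,0]
    - [0.16,0,0]
    - [0.16,0,0]
    - [0,0,0]
    - [0,0,0]
  roll: [0,0,0,0,0,0,0,0]

```text
time_s: 7.7
ee_pos: [0.5236, -0.0982, 0.2047]
tcp_rot: [2.441, 1.977, -0.0]
force: [-0.2, 0.3, -0.8]
grip_width: 0.0178
grip_force: 30.0
```

```bash
python3 look.py
python3 - <<'E'
from h import *
s=snap('top'); save(cv2.resize(s['img'][115:215,240:400],None,fx=4,fy=4,interpolation=cv2.INTER_CUBIC),'pics/top2.png')
W=world(s); Z=W[...,2]; c=(Z>.184)&(Z<.193)&(W[...,1]<.13)&(W[...,1]>0)&(W[...,0]>.49)&(W[...,0]<.62); c[:115]=0
print(cv2.minAreaRect((W[c][:,:2]*1000).astype(np.float32)))
E
```

```text
t 7.7 [ 0.5236 -0.0982  0.2047] yaw 78.01 F [-0.16  0.3  -0.84] M [-0.12 -0.03  0.02] 29.994428157806396 0.017828753663040323
blade n 13163 pitch deg (up+) -0.06 roll 0.01 z top front 0.1647 a 0.0601 0.1297 b -0.0352 0.0351 ((94.88444519042969, -0.031681060791015625), (70.24642944335938, 69.64341735839844), 89.97482299804688)
((556.6134643554688, 61.32368469238281), (96.02972412109375, 101.32649993896484), 89.24407196044922)
```

View pics/top2.png

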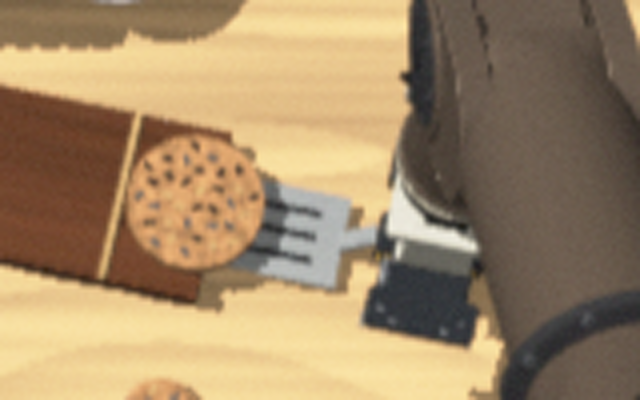

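Call:
move_arm:
  jaw: [-1,-1,-1,-1,-1,-1,-1,-1,-1]
  travel:
    - [0,0,-0.12]
    - [0,0,-0.12]
    - [0.01,0,-0.2]
    - [0.03,0,-0.2]
    - [0.05,0,-0.19]
    - [0.07,0,-0.19]
    - [0.09,0,-0.18]
    - [0,0,0]
    - [0,0,0]
  roll: [0,0,0,0,0,0,0,0,0]

```text
time_s: 8.93
ee_pos: [0.5256, -0.0882, 0.2525]
tcp_rot: [-2.441, -1.977, 0.0]
force: [0.2, -0.6, -2.6]
grip_width: 0.0176
grip_force: 30.0
```

```bash
python3 look.py
python3 - <<'E'
from h import *
s=snap('scene'); save(cv2.resize(s['img'][170:300,180:420],None,fx=3.3,fy=3.3,interpolation=cv2.INTER_CUBIC),'pics/sc3.png')
E
```

```text
t 8.925 [ 0.5256 -0.0882  0.2525] yaw -281.98 F [ 0.17 -0.63 -2.55] M [-0.18 -0.08 -0.04] 29.994373619556427 0.017610500125544878
blade n 13961 pitch deg (up+) -0.2 roll 0.02 z top front 0.2122 a 0.06 0.1303 b -0.0353 0.035 ((95.17572021484375, -0.1497802734375), (70.31570434570312, 70.30854034423828), 89.97692108154297)
```

View pics/sc3.png

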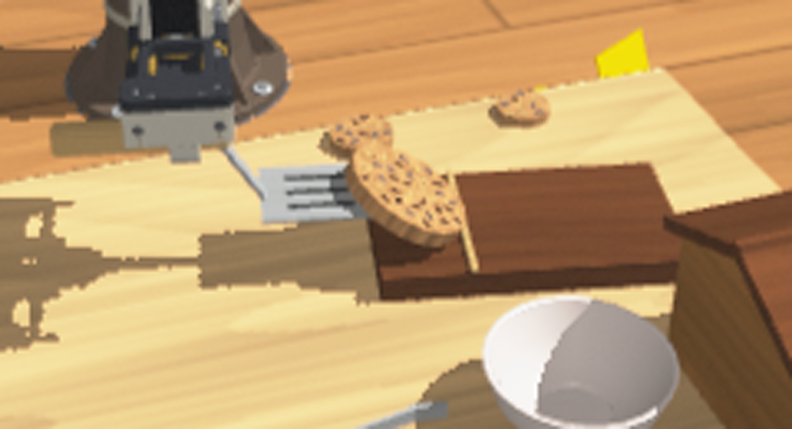

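The cake is tipped about 30°. Its far edge is against the strip at crop (455,210) and the blade edge is under it at (355,200). I'll carry on round the arc.

Call:
move_arm:
  jaw: [-1,-1,-1,-1,-1,-1,-1,-1]
  travel:
    - [0.11,0,-0.17]
    - [0.125,0,-0.155]
    - [0.14,0,-0.14]
    - [0.155,0,-0.125]
    - [0.17,0,-0.11]
    - [0.18,0,-0.09]
    - [0,0,0]
    - [0,0,0]
  roll: [0,0,0,0,0,0,0,0]

```text
time_s: 10.02
ee_pos: [0.5329, -0.0539, 0.2841]
tcp_rot: [-2.441, -1.977, 0.001]
force: [-0.5, -0.4, -1.9]
grip_width: 0.0177
grip_force: 30.0
```

```bash
cat > cake.py <<'E'
from h import *
s=snap('scene'); W=world(s); hsv=cv2.cvtColor(s['img'],cv2.COLOR_RGB2HSV)
P=np.array([.567,.111]); u=np.array([.2053,.9787]); D=W[...,:2]-P
a=D@u*1000; b=(D@np.array([-u[1],u[0]]))*1000; z=W[...,2]*1000-174
m=(abs(b)<60)&(a>-110)&(a<130)&(z>8)&(z<115)&(hsv[...,1]>70)
p=np.c_[a[m],b[m],z[m]]; print('cake pts',m.sum(),'min',p.min(0).round(1),'max',p.max(0).round(1))
c=p.mean(0); n=np.linalg.svd(p-c)[2][2]; print('mean',c.round(1),'normal(u,v,z)',n.round(3))
save(cv2.resize(s['img'][170:300,180:420],None,fx=3.3,fy=3.3,interpolation=cv2.INTER_CUBIC),'pics/sc_now.png')
E
python3 look.py; python3 cake.py
```

```text
t 10.025 [ 0.5329 -0.0539  0.2841] yaw -281.98 F [-0.48 -0.42 -1.94] M [-0.15 -0.1   0.01] 29.99437004327774 0.017744185498159037
blade n 16637 pitch deg (up+) -0.12 roll 0.02 z top front 0.244 a 0.0601 0.133 b -0.0354 0.035 ((96.55487060546875, -0.22578811645507812), (72.96102905273438, 70.39781951904297), 0.024082884192466736)
cake pts 364 min [-108.8  -55.1   10.5] max [ 9.9 44.5 99.6]
mean [-20.4 -24.3  65.2] normal(u,v,z) [ 0.847 -0.117  0.519]
```

View pics/sc_now.png

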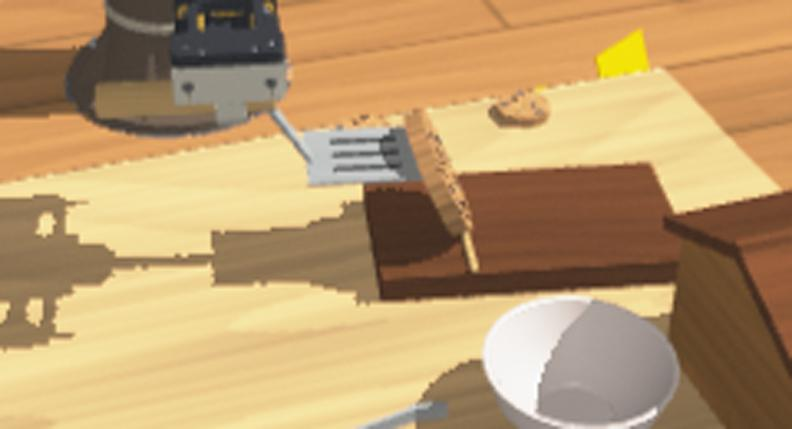

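The cake stands at about 65°, leaning on the blade at crop (440,170). Now I push it over.

Call:
move_arm:
  jaw: [-1,-1,-1,-1,-1,-1,-1,-1,-1,-1]
  travel:
    - [0.185,0,-0.07]
    - [0.19,0,-0.05]
    - [0.19,0,-0.03]
    - [0.2,0,-0.01]
    - [0.2,0,0]
    - [0.2,0,0]
    - [0.15,0,0]
    - [0,0,0]
    - [0,0,0]
    - [0,0,0]
  roll: [0,0,0,0,0,0,0,0,0,0]

```text
time_s: 11.38
ee_pos: [0.5439, -0.0027, 0.2907]
tcp_rot: [2.442, 1.977, -0.0]
force: [-0.3, -0.6, -1.9]
grip_width: 0.0177
grip_force: 30.0
```

```bash
python3 look.py; python3 cake.py
```

```text
t 11.375 [ 0.5439 -0.0027  0.2907] yaw 77.98 F [-0.32 -0.58 -1.91] M [-0.1  -0.08 -0.  ] 29.994395971298218 0.01772664001616535
blade n 16820 pitch deg (up+) -0.08 roll -0.0 z top front 0.2506 a 0.0601 0.1333 b -0.0352 0.035 ((96.70437622070312, -0.10363006591796875), (70.21893310546875, 73.22430419921875), 89.97663879394531)
cake pts 778 min [-81.7 -54.4   8.1] max [114.   48.4 108.2]
mean [62.6 -7.4 14.3] normal(u,v,z) [-0.142 -0.023 -0.99 ]
```

The cake has fallen over flat. I'll bring the spatula back above its place.

Call:
move_arm:
  jaw: [-1,-1,-1,-1,-1,-1,-1,-1,-1,-1,-1,-1]
  travel:
    - [-0.5,0,0]
    - [-0.5,0,0]
    - [-0.5,0.17,0]
    - [-0.5,0.17,0]
    - [-0.5,0.17,0]
    - [-0.5,0.17,0]
    - [-0.5,0.17,0]
    - [-0.5,0.17,0]
    - [-0.5,0.17,0]
    - [-0.585,0.165,0]
    - [0,0,0]
    - [0,0,0]
  roll: [0,0,0,0,0,0,0,0,0,0,-0.8,-0.8]

```text
time_s: 12.98
ee_pos: [0.5548, -0.2136, 0.2905]
tcp_rot: [-2.202, -2.24, 0.0]
force: [0.1, 0.6, -2.2]
grip_width: 0.0179
grip_force: 30.0
```

Call:
move_arm:
  jaw: [-1,-1,-1]
  travel:
    - [0,0,0]
    - [0,0,0]
    - [0,0,0]
  roll: [0,0,0]

```text
time_s: 13.35
ee_pos: [0.5548, -0.2125, 0.2907]
tcp_rot: [2.207, 2.236, -0.0]
force: [0.8, -0.9, -1.6]
grip_width: 0.0176
grip_force: 30.0
```

```bash
python3 look.py
python3 - <<'E'
from h import *
s=snap('top'); W=world(s); save(cv2.resize(s['img'][115:240,205:445],None,fx=3.3,fy=3.3,interpolation=cv2.INTER_CUBIC),'pics/top3.png')
u=np.array([.2053,.9787]);D=W[...,:2]-np.array([.567,.111]); a=D@u;b=D@np.array([-u[1],u[0]]);Z=W[...,2]
c=(Z>.183)&(Z<.2)&(a>-.06)&(a<.15)&(abs(b)<.065); p=np.c_[a[c],b[c]]*1000
print(cv2.minAreaRect(p.astype(np.float32)),np.percentile(Z[c],[5,50,95]))
E
```

```text
t 13.35 [ 0.5548 -0.2125  0.2907] yaw 90.75 F [ 0.81 -0.91 -1.61] M [-0.04 -0.15 -0.02] 29.994586408138275 0.01756294156441063
blade n 16754 pitch deg (up+) -0.05 roll -0.0 z top front 0.2507 a 0.0601 0.1332 b -0.035 0.0352 ((96.62481689453125, 0.1020660400390625), (70.16569519042969, 73.16554260253906), 89.94994354248047)
((26.46161651611328, -4.391490936279297), (111.17073822021484, 171.24856567382812), 88.70240020751953) [0.18372735 0.18795883 0.19273674]
```

View pics/top3.png

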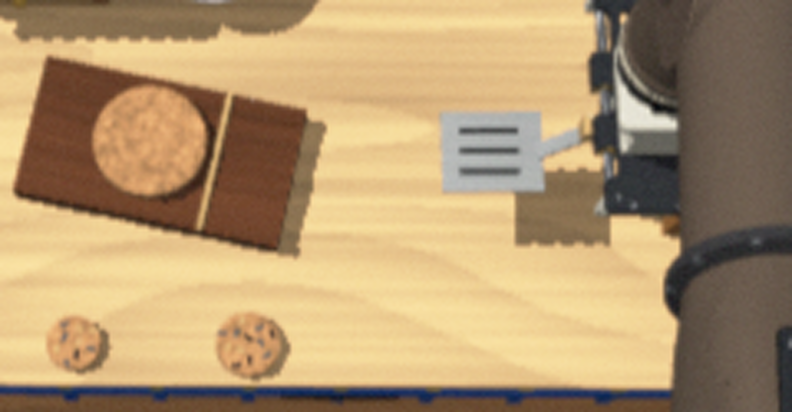

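The cake lies plain side up, centre at crop (150,140), clear of the strip at (215,160). Now I lower the spatula onto its rest.

Call:
move_arm:
  jaw: [-1,-1,-1,-1,-1,-1,-1,-1,-1]
  travel:
    - [0,0,0.5]
    - [0,0,0.5]
    - [0,0,0.5]
    - [0,0,0.4]
    - [0,0,0.3]
    - [0,0,0.15]
    - [0,0,0.08]
    - [0,0,0]
    - [0,0,0]
  roll: [0,0,0,0,0,0,0,0,0]

```text
time_s: 14.58
ee_pos: [0.555, -0.2126, 0.194]
tcp_rot: [2.205, 2.237, 0.0]
force: [0.4, -0.5, -2.2]
grip_width: 0.018
grip_force: 30.0
```

```bash
python3 look.py
```

```text
t 14.575 [ 0.555  -0.2126  0.194 ] yaw 90.81 F [ 0.43 -0.47 -2.2 ] M [-0.03 -0.12  0.01] 29.994398653507233 0.017987679083665914
blade n 16668 pitch deg (up+) -0.07 roll -0.01 z top front 0.1539 a 0.0601 0.1332 b -0.0351 0.0351 ((96.59359741210938, 0.01647186279296875), (70.20759582519531, 73.14803314208984), 89.87435150146484)
```

Call:
move_arm:
  jaw: [-1,-1,1,1,1,1,1,1,1]
  travel:
    - [0,0,0.03]
    - [0,0,0]
    - [0,0,0]
    - [0,0,0]
    - [0,0,0]
    - [0,0,0]
    - [0,0,0]
    - [0,0,0]
    - [0,0,0]
  roll: [0,0,0,0,0,0,0,0,0]

```text
time_s: 15.75
ee_pos: [0.5547, -0.2125, 0.1923]
tcp_rot: [2.206, 2.237, -0.0]
force: [0.2, 0.5, -0.2]
grip_width: 0.0832
grip_force: 0.0
```

Call:
move_arm:
  jaw: [1,1,1,1,1,1,1,1]
  travel:
    - [0,0,-0.2]
    - [0,0,-0.5]
    - [0,0,-0.7]
    - [0,0,-0.7]
    - [0,0,-0.7]
    - [0,0,-0.5]
    - [0,0,0]
    - [0,0,0]
  roll: [0,0,0,0,0,0,0,0]

```text
time_s: 16.75
ee_pos: [0.5544, -0.2125, 0.3236]
tcp_rot: [-2.205, -2.237, 0.001]
force: [-0.3, -0.2, -0.2]
grip_width: 0.0919
grip_force: 0.0
```

```bash
python3 look.py pics/wrist_end.png
```

```text
t 16.75 [ 0.5544 -0.2125  0.3236] yaw -269.18 F [-0.29 -0.17 -0.25] M [-0.06 -0.1   0.03] 0.0 0.09194308766798619
blade n 3715 pitch deg (up+) -0.0 roll 0.07 z top front 0.153 a 0.0606 0.1366 b -0.0354 0.0343 ((98.61228942871094, -0.5296554565429688), (76.0591812133789, 69.71379852294922), 0.05709492787718773)
```

View pics/wrist_end.png

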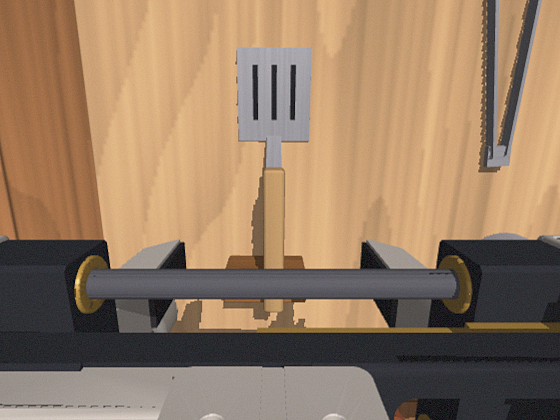

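The spatula is back in place, with its blade flat at (274,95), its handle on the rest at (265,280) and the gripper clear. I'm handing in.

```bash
python3 -c "
from plant import arm
print(arm.hand_in())"
```

```text
the job is handed in; nothing more can be done
None
```

The cake was turned over and lies seeded face down past the strip, the spatula is back on its rest with the blade flat, and I handed the job in at about 17 s; the hand-in gave no verdict.

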